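# Scrub the steel cup and stack it to dry by the window

## Robot

A 6-joint arm with a two-finger parallel gripper is mounted at the origin on the work surface. World frame = base frame: x ahead of the robot, y to its left, z up, the work surface at z = 0. Lengths are in mm, angles in rad, forces in N, time in s.
With the tool pointing down it reaches from about 350 to 875 mm from the base axis. Payload 4.2 kg.
Tool frame: the origin (TCP) lies at the very end of the fingers, on their centre line; the grasp point (between the pads) lies 19 mm behind it; z points along the fingers, y is the line along which they close (so a half turn about z gives the same grasp; the last joint's range is limited). The gripper opens to 85 mm and grips with 20 to 120 N. Pads are 22 mm wide; open, the fingers measure 114 mm over their backs; the gripper's body (76 mm by 85 mm) begins 54 mm behind the grasp point. The pads swing forward as they close: fully open they stand 13 mm farther back than shut.
Start: joints at [-0.847, 0.385, 0.008, 0, -1.194, -0.259], TCP at [280.164, -558.666, 231.312] pointing down, gripper open.
Joint ranges: [-3.14, 3.14], [-1.21, 2.06], [-1.07, 1.41], [-3.16, 2.05], [-2.99, -0.16], [-3.1, 3.1]. Speed limits (rad/s): [2.79, 2.79, 3.14, 3.14, 3.14, 3.14].

## Interface

Orientations are given as a unit quaternion [x, y, z, w].
In Python, from bench import read_state, get_image, get_calibration, job_done gives the robot as it stands.
- The arm moves only by the shell command python3 -m creep 'ROWS'. ROWS is a JSON object of lists of equal length, an entry for each row: "translation": the shift along the world's x, y, z in cm, a list of three; "delta_rot": the turn, a rotation vector about the world's x, y, z in degrees, a list of three; "hand": the finger opening in cm, from 0 to 8.54. A call has 1 to 8 rows; each row is the pose to reach, as a shift and turn from the pose commanded when the call began; what a row does not reach only later rows make up. A row lasts 1/8 s, in which the tool goes at most 62.5 mm and 10.7 degrees, less where a joint would pass 70% of its speed; a pose out of reach is approached as far as the arm can. A call with a gripper value outside its range is refused whole. The fingers move at their own pace and stop on an object; the grip force is fixed at half the most. Time passes only in rows, so rows that repeat a pose let the fingers close. It gives the time, the measured TCP pose, the force, the opening and the grip force at its end, in the units of the state.
- read_state(): the state, without advancing time (a new reading comes with each control period).
- get_image(name): name is "scene" or "top" or "wrist"; returns (picture, depth): 384x512x3 uint8, red, green, blue; 384x512 float32, mm along the optical axis (not along the pixel's ray), 0 where there is no reading.
- get_calibration(name): a dict with "intrinsics" (3x3 intrinsics, pixels), "dist" ([k1, k2, p1, p2, k3] as OpenCV has them; the pictures are not rectified), "xyz" and "attitude" of the camera in the world. Camera axes: x right, y down, z forward; pixel columns grow to the right and rows downward; lengths in mm; the calibration is good to about 2 mm. A picture is of the moment at which its call begins: read the wrist's pose just before it. get_calibration takes no time and is no camera call; for the wrist camera it gives the pose at the moment of the call.
- job_done(): hands the job in; it is judged then, once.
The state is a dict: "clock": time; "joints": joint angles; "joint_vel": joint speeds; "joint_efforts": joint torques, N m; "position": TCP position; "ee_rot": TCP orientation; "contact_force": force on the tool from outside, world axes, zero at the start; "wrist_torque": the same for the moment, N m; "gripper_width": finger opening in mm; "grasp_force": force on a finger pad.
Only numpy, scipy, OpenCV 4.12 (cv2) and the standard library are available. Lean on these libraries where they do the work, as an engineer would, in place of code of your own. Each camera call takes 0.05 s, during which the arm holds its last target. There are 200 camera calls.

## Task

Take the green bottle brush out of its blue dish and scrub the inside of the upright steel cup with it: three times down to the bottom, drawing it up more than halfway in between. Stand the brush upright in its dish again, then pick up the cup and set it gently, mouth up, on the two upturned beakers, centred over the gap so that it rests on both like a small pyramid. Keep the cup upright and leave the beakers, mortar, pestle and scoop where they are.

Things in the scene. Friction and masses are not known exactly. Their poses are not given: they have to be found in the camera images.
- cup: the cup to scrub: upright, straight-sided stainless steel cup standing loose on the white top, mouth up, with two purple bands round its outside; outer diameter 62 mm, 100 mm tall, wall 3 mm, floor 4 mm thick (inner diameter 56 mm); about 0.15 kg. Origin: centre of its underside; z along its axis to the mouth
- brush: green bottle brush, 200 mm long, 0.12 kg, standing on its bristle end in the blue dish. Origin: centre of the flat bristle end (bottom); z along it to the handle end. 0 to 85 mm: head, solid core 42 mm in diameter, soft bristle tips to 54 mm without resistance; 85 to 115 mm: steel neck, 12 mm; 115 to 200 mm: round green handle, 20 mm in diameter, to be gripped from above
- dish: blue ceramic brush stand, a low round dish fixed to the top: 35 mm high, mouth outer diameter 72 mm, inner diameter 62 mm at the mouth, widening downwards; inner floor 6 mm above its origin. Origin: centre of its underside
- mat: grey ribbed drying mat, 110 by 180 by 8 mm, fixed to the top, carrying the two upturned beakers side by side along its long axis. Origin: centre of its underside; y along the long axis; its upper face is 8 mm above its origin
- beaker_a: upturned steel beaker (mouth down) on the mat, loose, towards the mat's +y end; same size as the cup (62 mm diameter, 100 mm tall, about 0.15 kg), no bands. Origin: centre of its lower end (the rim), z up; its flat closed top is 100 mm above the origin
- beaker_b: the second upturned beaker, the same, towards the mat's -y end; the centres of the two stand 65 to 74 mm apart (gap 3 to 12 mm)
- mortar: dark volcanic stone mortar, 124 mm across, 85 mm high, 1.6 kg, bystander. Origin: centre of its underside
- pestle: wooden pestle, 160 mm long, up to 36 mm thick, lying on the top, bystander. Origin: under its middle; x along it
- scoop: purple plastic scoop, about 155 mm long, 55 mm wide, 28 mm high, lying on the top, bystander. Origin: at the underside near its middle; x from handle to bowl

How it is judged:
By the outcome, as a careful person would: the job done as asked, in the order asked, and still so for the second after the job is handed in, with the robot touching nothing.
It also fails if it takes over 64 s, if anything falls off the work surface, if the arm or the gripper's body presses on something with over 40 N, if the wrist force passes 120 N, or if a joint passes its speed limit or range.

## Working session

There is one attempt and no reset: what is moved stays moved. The work goes in short steps, Python scripts to look and compute and a shell command to move; the robot and the scene stay as the last step left them, time stands still between calls to the robot, and variables do not carry over. Pictures are saved under pics/ and viewed, at most 10 in all, crops included, and the job is handed in when it is done.

```bash
ls; mkdir -p pics; cat > h.py <<'E'
import numpy as np, cv2
from bench import *
from scipy.spatial.transform import Rotation as R
def shot(n):
    c=get_calibration(n); im,d=get_image(n); return im,d,c
def pts(d,c):
    K=np.array(c["intrinsics"],float);D=np.array(c["dist"],float)
    h,w=d.shape;u,v=np.meshgrid(np.arange(w),np.arange(h))
    p=cv2.undistortPoints(np.stack([u,v],-1).reshape(-1,1,2).astype(float),K,D).reshape(h,w,2)
    P=np.dstack([p*d[...,None],d])
    att=np.array(c["attitude"],float)
    M=att if att.shape==(3,3) else R.from_quat(att).as_matrix()
    return P@M.T+np.array(c["xyz"],float)
E
python3 - <<'E'
from h import *
for n in("scene","top"):
    im,d,c=shot(n); cv2.imwrite(f"pics/{n}0.png",im[...,::-1]); np.savez(f"{n}0.npz",im=im,P=pts(d,c),d=d); print(n,c)
print(read_state())
E
```

```text
pics
scene {'intrinsics': array([[450.94968207,   0.        , 265.13807126],
       [  0.        , 450.94968207, 191.2430161 ],
       [  0.        ,   0.        ,   1.        ]]), 'dist': array([-0.07283887,  0.        ,  0.        ,  0.        ,  0.        ]), 'xyz': array([1008.48421644, -435.28477659,  956.52314573]), 'attitude': array([ 0.88129402,  0.36127428, -0.11084247, -0.28375286])}
top {'intrinsics': array([[360.09595687,   0.        , 258.69614245],
       [  0.        , 360.09595687, 194.22984268],
       [  0.        ,   0.        ,   1.        ]]), 'dist': array([-0.09074983,  0.        ,  0.        ,  0.        ,  0.        ]), 'xyz': array([ 484.24953762,   36.79665217, 1051.3269605 ]), 'attitude': array([-0.70488   ,  0.70828405, -0.02977144,  0.02432188])}
{'clock': 0.1, 'joints': array([-8.47380917e-01,  3.85452356e-01,  6.74396273e-03, -4.55876538e-04,
       -1.19396760e+00, -2.58562824e-01]), 'joint_vel': array([-0.00015008, -0.0023042 ,  0.00275438,  0.00101747,  0.00103489,
       -0.00023512]), 'joint_efforts': array([-5.44772083e-04, -3.93318594e+01,  1.88930386e+01,  4.19794768e+00,
       -2.58073909e-03, -4.16828470e-06]), 'position': array([ 279.94565881, -558.21084657,  230.33709011]), 'ee_rot': array([-2.30257329e-01,  9.73129300e-01,  9.28701693e-04, -2.56291515e-04]), 'contact_force': array([-0.20445104, -1.30242321, -0.38517245]), 'wrist_torque': array([-0.01058178, -0.03828745, -0.02062085]), 'grasp_force': 0.0, 'gripper_width': 85.43747584437908}
```

View pics/top0.png

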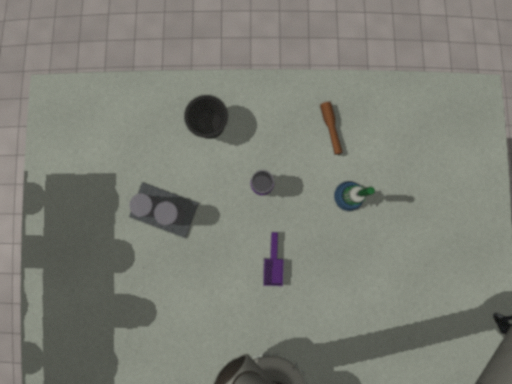

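View pics/scene0.png

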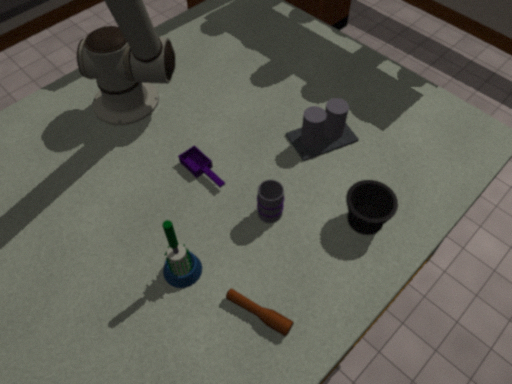

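The top view shows the dish at (350,196) with the handle end at (369,190). The cup is at (262,183), the beakers at (141,205) and (166,213) on the mat, the mortar at (206,116), the pestle at (332,128) and the scoop at (274,260). The scene view agrees: cup (270,200), brush (175,250), beakers (313,125) and (337,115).

```bash
python3 - <<'E'
from h import *
def circ(p):
    A=np.c_[2*p,np.ones(len(p))];s=np.linalg.lstsq(A,(p**2).sum(1),rcond=None)[0];return s[:2],np.sqrt(s[2]+s[:2]@s[:2])
for n in("top","scene"):
    z=np.load(f"{n}0.npz");P=z["P"];im=z["im"];ok=z["d"]>0
    hsv=cv2.cvtColor(im,cv2.COLOR_RGB2HSV)
    print(n,"table z",np.median(P[ok][:,2]))
    Q=P[ok&(P[...,2]>-50)]
    def near(x,y,r,z0,z1): 
        m=(np.hypot(Q[:,0]-x,Q[:,1]-y)<r)&(Q[:,2]>z0)&(Q[:,2]<z1); return Q[m]
    # tall things: clusters above 90mm excluding robot
    m=ok&(P[...,2]>70)&(P[...,0]>250)
    k,l,s,c=cv2.connectedComponentsWithStats(m.astype(np.uint8))
    for i in range(1,k):
        if s[i,4]>15:
            q=P[l==i]; print(c[i].round(),s[i,4],q.mean(0).round(1),q.min(0).round(),q.max(0).round())
    # green handle
    g=(hsv[...,0]>45)&(hsv[...,0]<75)&(hsv[...,1]>150)&ok
    q=P[g];
    if len(q): print("green",len(q),np.median(q,0).round(1),q.min(0).round(),q.max(0).round())
    for a,b in((120,130),(130,140),(140,150),(150,160),(160,170),(170,180),(180,190),(190,205)):
        w=q[(q[:,2]>a)&(q[:,2]<b)]
        if len(w): print(a,len(w),w.mean(0).round(1))
    bl=(hsv[...,0]>95)&(hsv[...,0]<115)&(hsv[...,1]>120)&ok&(P[...,0]>300)
    q=P[bl&(P[...,2]>25)]
    if len(q)>8: print("dish",len(q),*circ(q[:,:2]),q.mean(0).round(1))
E
```

```text
top table z -0.3595004374686823
[205. 114.] 670 [780.1 177.   83.3] [715. 115.  70.] [836. 234.  90.]
[262. 181.] 130 [594.4  20.   93.2] [562.  -9.  71.] [623.  50. 105.]
[360. 194.] 306 [ 555.1 -231.8  127.5] [ 531. -262.   71.] [ 582. -212.  209.]
[155. 209.] 991 [518.3 304.4 105.2] [477. 242.  70.] [560. 373. 114.]
[500. 357.] 1321 [ 293.1 -311.3  557.1] [ 250. -521.  247.] [ 332. -246.  641.]
green 6 [ 558.4 -232.8  205.3] [ 556. -238.  193.] [ 560. -227.  209.]
190 3 [ 556.8 -230.3  200.9]
dish 11 [ 561.58286185 -230.71474924] 30.05213111833766 [ 579.9 -219.8   32.9]
scene table z -0.7027662523175877
[325. 115.] 1012 [525.  299.1  99.6] [478. 242.  70.] [561. 372. 113.]
[270. 193.] 420 [594.   18.   87.2] [562. -12.  70.] [625.  49. 103.]
[372. 200.] 903 [775.4 175.5  81.3] [715. 110.  70.] [837. 235.  88.]
[174. 245.] 599 [ 563.1 -241.2  127.3] [ 530. -264.   70.] [ 583. -214.  209.]
green 246 [ 566.2 -239.2  166.7] [-381. -264. -716.] [ 823. 1702.  209.]
120 3 [ 566.1 -242.8  127.5]
130 14 [ 566.2 -241.3  135.6]
140 15 [ 565.2 -243.2  144.7]
150 18 [ 566.5 -241.3  155.6]
160 18 [ 565.7 -241.6  165.2]
170 17 [ 565.9 -242.3  175.7]
180 18 [ 565.6 -241.6  184.8]
190 48 [ 563.3 -240.3  199.9]
dish 256 [632.00537016 -26.82687044] 229.1679264951365 [ 595.7 -208.1   34.1]
```

```bash
cat > m.py <<'E'
from h import *
def circ(p):
    A=np.c_[2*p,np.ones(len(p))];s=np.linalg.lstsq(A,(p**2).sum(1),rcond=None)[0];return s[:2].round(1),np.sqrt(s[2]+s[:2]@s[:2]).round(1)
def mec(p):
    (x,y),r=cv2.minEnclosingCircle(p.astype(np.float32));return round(x,1),round(y,1),round(r,1)
E
python3 - <<'E'
from m import *
for n in("top","scene"):
    z=np.load(f"{n}0.npz");P=z["P"];ok=z["d"]>0;Q=P[ok]
    hsv=cv2.cvtColor(z["im"],cv2.COLOR_RGB2HSV)
    def near(x,y,r,z0,z1): return Q[(np.hypot(Q[:,0]-x,Q[:,1]-y)<r)&(Q[:,2]>z0)&(Q[:,2]<z1)]
    q=near(594,20,45,96,106);print(n,"cup rim",len(q),circ(q[:,:2]),mec(q[:,:2]),q[:,2].mean())
    for s,(x,y) in {"a":(532,340),"b":(515,272)}.items():
        pass
    q=near(520,306,90,103,118);
    _,lab,cen=cv2.kmeans(q[:,:2].astype(np.float32),2,None,(3,50,.1),5,cv2.KMEANS_PP_CENTERS)
    for i in (0,1):
        w=q[lab[:,0]==i]; print("beaker",len(w),cen[i],mec(w[:,:2]),np.median(w[:,2]))
    q=near(560,-238,20,201,212);print("handle top",len(q),q.mean(0).round(1),mec(q[:,:2]))
    q=near(560,-235,27,88,125);print("head top/neck",len(q),q.mean(0).round(1),mec(q[:,:2]))
    q=near(560,-235,33,60,80);print("head side",len(q),q.mean(0).round(1),mec(q[:,:2]))
    q=near(560,-235,50,30,38);q=q[np.hypot(q[:,0]-560,q[:,1]+235)>25];print("dish rim",len(q),circ(q[:,:2]),mec(q[:,:2]))
    q=near(560,-235,60,15,38);print("dish all",len(q),mec(q[:,:2]))
    q=near(518,305,120,4,14)[:,:2]; print("mat",len(q),cv2.minAreaRect(q.astype(np.float32)))
    if n=="top":
        q=near(780,175,75,75,95); print("mortar",mec(q[:,:2]))
    m=(hsv[...,0]>125)&(hsv[...,0]<150)&(hsv[...,1]>130)&ok; q=P[m&(P[...,2]<40)];print("scoop",q.min(0).round(),q.max(0).round())
    m=(hsv[...,0]<15)&(hsv[...,1]>120)&ok; q=P[m&(P[...,2]>5)&(P[...,2]<45)];print("pestle",q.min(0).round(),q.max(0).round())
E
```

```text
top cup rim 79 (array([592.1,  20.5]), np.float64(29.3)) (592.0, 20.4, 30.7) 99.83269768719815
beaker 444 [507.50467 274.24762] (507.0, 275.0, 32.0) 108.10691870094274
beaker 415 [529.99994 341.6641 ] (529.8, 342.6, 31.2) 108.00647390895142
handle top 55 [ 557.1 -236.   205.7] (557.3, -236.4, 9.8)
head top/neck 120 [ 556.  -232.7   91.4] (557.0, -233.7, 21.4)
head side 48 [ 552.1 -227.9   71.6] (557.3, -236.8, 26.7)
dish rim 118 (array([ 558., -236.]), np.float64(34.1)) (557.6, -236.0, 37.2)
dish all 258 (557.8, -234.5, 41.9)
mat 1234 ((518.7348022460938, 301.1893615722656), (218.91815185546875, 224.5825958251953), 37.489662170410156)
mortar (776.4, 174.0, 61.5)
scoop [310. -35.  -2.] [450.  -3.  30.]
pestle [ 681. -208.   22.] [ 829. -156.   40.]
scene cup rim 110 (array([594. ,  18.7]), np.float64(29.3)) (594.0, 18.1, 32.2) 98.70676979400993
beaker 310 [530.6988  339.77673] (531.0, 340.9, 33.5) 107.64124462885223
beaker 310 [509.25146 272.55   ] (505.9, 272.5, 33.8) 107.68816441697464
handle top 75 [ 559.3 -239.4  204.9] (558.5, -238.8, 10.3)
head top/neck 217 [ 560.7 -240.3   92.7] (558.2, -241.1, 22.2)
head side 103 [ 568.7 -244.6   70.8] (558.1, -238.5, 26.1)
dish rim 185 (array([ 559.2, -237.6]), np.float64(33.9)) (558.7, -237.4, 37.7)
dish all 486 (562.5, -239.8, 42.0)
mat 962 ((522.9851684570312, 299.86102294921875), (229.90269470214844, 189.11181640625), 23.934986114501953)
scoop [-380.  -41. -712.] [ 812. 1730.   37.]
pestle [ 683. -216.   15.] [836. 209.  43.]
```

```bash
python3 -m creep '{"translation":[[0.6,0.7,2],[2,2.3,4],[4.5,5.2,4],[8,9.3,4],[12,13.9,4],[16,18.5,4],[20,23.1,4],[23,26.6,4]],"delta_rot":[[0,0,0],[0,0,0],[0,0,0],[0,0,0],[0,0,0],[0,0,0],[0,0,0],[0,0,0]],"hand":[8.5,8.5,8.5,8.5,8.5,8.5,8.5,8.5]}'
python3 -m creep '{"translation":[[2.5,2.9,0],[4,4.6,0],[4.6,5.3,0],[4.8,5.5,0],[4.8,5.5,0],[4.8,5.5,0]],"delta_rot":[[0,0,0],[0,0,0],[0,0,0],[0,0,0],[0,0,0],[0,0,0]],"hand":[8.5,8.5,6,6,6,6]}'
python3 - <<'E'
from m import *
s=read_state();print(s["position"],s["ee_rot"],s["clock"])
im,d,c=shot("wrist");cv2.imwrite("pics/w1.png",im[...,::-1]);P=pts(d,c);Q=P[d>0]
q=Q[(np.hypot(Q[:,0]-558,Q[:,1]+237)<25)&(Q[:,2]>198)&(Q[:,2]<212)];print(len(q),q.mean(0) if len(q) else 0,mec(q[:,:2]) if len(q) else 0)
q=Q[(np.hypot(Q[:,0]-558,Q[:,1]+237)<50)&(Q[:,2]>30)&(Q[:,2]<38)];print(len(q),circ(q[:,:2]),mec(q[:,:2]))
E
```

```text
clock: 1.1
position: [511.3, -290.5, 270.8]
ee_rot: [-0.231, 0.973, 0.0, -0.0]
contact_force: [0.1, -0.0, 0.5]
gripper_width: 84.9
grasp_force: 0.0
clock: 1.85
position: [557.6, -238.4, 271.5]
ee_rot: [-0.23, 0.973, -0.0, 0.0]
contact_force: [0.3, -0.3, -0.8]
gripper_width: 60.2
grasp_force: 0.0
[ 557.6192643  -238.44647474  271.45667181] [-2.29714543e-01  9.73258047e-01 -2.88464266e-05  3.58407991e-05] 1.85
709 [ 556.66772389 -237.96477402  205.66626374] (557.8, -237.4, 9.9)
791 (array([ 559.1, -236.4]), np.float64(33.9)) (559.1, -236.5, 37.5)
```

View pics/w1.png

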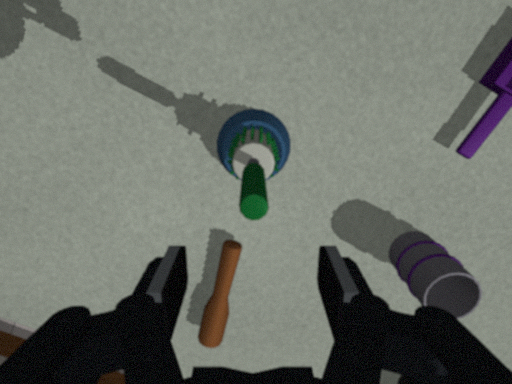

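The wrist view shows the handle end at (254,207), midway between the fingers, in the dish at (253,145), with the cup at (450,290). The brush axis measures (557.8, -237.4), about 1 mm from the TCP, so I'll descend and grip.

```bash
python3 -m creep '{"translation":[[0,0.1,-1.5],[0,0.1,-4],[0,0.1,-7],[0,0.1,-9.5],[0,0.1,-11.2],[0,0.1,-12],[0,0.1,-12],[0,0.1,-12]],"delta_rot":[[0,0,0],[0,0,0],[0,0,0],[0,0,0],[0,0,0],[0,0,0],[0,0,0],[0,0,0]],"hand":[6,6,6,6,6,6,6,4]}'
python3 -m creep '{"translation":[[0,0,0],[0,0,0],[0,0,0],[0,0,0],[0,0,0],[0,0,0],[0,0,0],[0,0,0]],"delta_rot":[[0,0,0],[0,0,0],[0,0,0],[0,0,0],[0,0,0],[0,0,0],[0,0,0],[0,0,0]],"hand":[2.5,1,1,1,1,1,1,1]}'
python3 - <<'E'
from m import *
for n in("wrist","scene","top"):
    im,d,c=shot(n);P=pts(d,c);Q=P[d>0]
    q=Q[(np.hypot(Q[:,0]-593,Q[:,1]-20)<45)&(Q[:,2]>96)&(Q[:,2]<106)];print(n,len(q))
    if len(q)>20:print(circ(q[:,:2]),mec(q[:,:2]))
E
```

```text
clock: 2.9
position: [558.8, -236.8, 152.3]
ee_rot: [-0.23, 0.973, -0.0, 0.001]
contact_force: [-1.2, 0.0, 0.8]
gripper_width: 43.0
grasp_force: 0.0
clock: 3.9
position: [558.8, -236.9, 152.3]
ee_rot: [-0.23, 0.973, -0.001, 0.001]
contact_force: [-0.1, -0.3, 5.5]
gripper_width: 18.3
grasp_force: 58.8
wrist 90
(array([593. , -10.5]), np.float64(3.0)) (593.3, -10.1, 6.4)
scene 112
(array([593.6,  18.7]), np.float64(29.4)) (592.4, 17.9, 32.5)
top 79
(array([592.1,  20.6]), np.float64(29.3)) (592.2, 20.6, 30.8)
```

```bash
python3 -m creep '{"translation":[[0,0,0.5],[0,0,1.5],[0,0,3.5],[0,0,6],[0,0,8.5],[0,0,11],[0,0,12.5],[0,0,13]],"delta_rot":[[0,0,0],[0,0,0],[0,0,0],[0,0,0],[0,0,0],[0,0,0],[0,0,0],[0,0,0]],"hand":[1,1,1,1,1,1,1,1]}'
python3 -m creep '{"translation":[[0.1,1,0],[0.4,3,0],[0.8,6,0],[1.3,10,0],[1.8,14,0],[2.3,18,0],[2.8,21,0],[3.1,23.3,0]],"delta_rot":[[0,0,0],[0,0,0],[0,0,0],[0,0,0],[0,0,0],[0,0,0],[0,0,0],[0,0,0]],"hand":[1,1,1,1,1,1,1,1]}'
python3 -m creep '{"translation":[[0.2,1.3,0],[0.3,2,0],[0.3,2.35,0],[0.3,2.35,0],[0.3,2.35,0],[0.3,2.35,0]],"delta_rot":[[0,0,0],[0,0,0],[0,0,0],[0,0,0],[0,0,0],[0,0,0]],"hand":[1,1,1,1,1,1]}'
python3 - <<'E'
from m import *
print(read_state()["position"])
for n in("scene","wrist"):
    im,d,c=shot(n);P=pts(d,c);ok=d>0;Q=P[ok]
    if n=="scene": big=cv2.resize(im[100:260,180:380],None,fx=3,fy=3)
    else: big=im
    cv2.imwrite(f"pics/{n}2.png",big[...,::-1])
    hsv=cv2.cvtColor(im,cv2.COLOR_RGB2HSV)
    q=Q[(np.hypot(Q[:,0]-593,Q[:,1]-20)<45)&(Q[:,2]>96)&(Q[:,2]<103)];print(n,len(q),circ(q[:,:2]),mec(q[:,:2]))
    q=Q[(np.hypot(Q[:,0]-593,Q[:,1]-20)<35)&(Q[:,2]>120)&(Q[:,2]<195)];print("head",len(q),mec(q[:,:2]),q.min(0),q.max(0))
    for a in range(112,200,12):
        w=q[(q[:,2]>a)&(q[:,2]<a+12)]
        if len(w)>5: print(a,len(w),mec(w[:,:2]),w[:,:2].mean(0).round(1))
E
```

```text
clock: 5.05
position: [558.2, -236.6, 282.0]
ee_rot: [-0.23, 0.973, -0.0, 0.0]
contact_force: [0.8, 0.2, -1.3]
gripper_width: 18.7
grasp_force: 58.6
clock: 6.05
position: [588.7, -0.9, 280.4]
ee_rot: [-0.231, 0.973, 0.0, -0.001]
contact_force: [-0.5, 0.1, -0.3]
gripper_width: 18.5
grasp_force: 58.7
clock: 6.8
position: [592.1, 19.3, 281.4]
ee_rot: [-0.23, 0.973, 0.0, 0.0]
contact_force: [-0.6, -0.2, -2.6]
gripper_width: 19.0
grasp_force: 58.7
[592.12046413  19.34920696 281.35888131]
scene 78 (array([593.6,  18.6]), np.float64(29.2)) (593.6, 18.3, 31.2)
head 348 (592.2, 17.6, 27.5) [564.77974921  -9.67371634 133.40791931] [619.11068605  44.32629545 194.85318726]
136 61 (592.0, 18.4, 26.5) [600.2   7.7]
148 71 (592.1, 16.4, 25.5) [601.1   6.2]
160 71 (593.0, 17.6, 27.4) [601.5   7.2]
172 67 (591.4, 16.6, 26.7) [602.8   6.9]
184 73 (591.6, 18.2, 26.8) [600.9   6.7]
wrist 357 (array([592.7,  20.1]), np.float64(29.2)) (592.6, 20.1, 30.8)
head 975 (591.3, 19.0, 26.9) [564.71102477  -7.76806643 138.22157421] [604.46651144  45.81168121 194.8168629 ]
136 128 (591.5, 19.0, 26.9) [575.9  12.1]
148 170 (590.0, 18.6, 26.0) [575.5  13. ]
160 264 (587.2, 17.4, 26.2) [575.9  11.4]
172 197 (582.6, 14.1, 24.9) [575.3  12.1]
184 216 (587.1, 17.3, 26.0) [576.   10.6]
```

View pics/scene2.png

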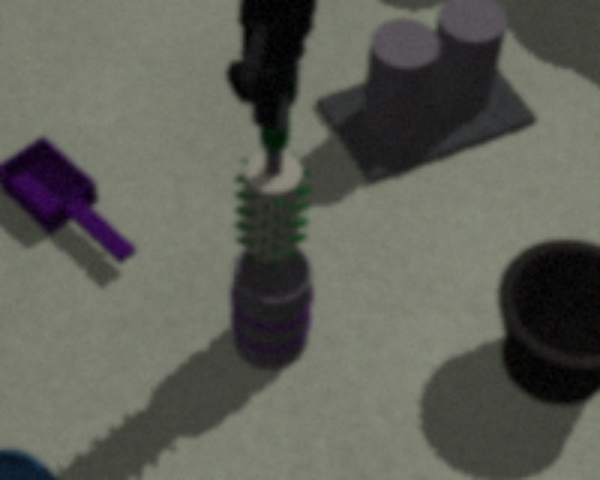

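In the crop, the brush head at (272,215) hangs upright directly over the cup mouth at (272,275). The two axes are about 1 mm apart, so the brush can go in.

```bash
python3 -m creep '{"translation":[[0.1,0.1,-0.5],[0.1,0.1,-2],[0.1,0.1,-4.5],[0.1,0.1,-7],[0.1,0.1,-9.5],[0.1,0.1,-11.5],[0.1,0.1,-12.5],[0.1,0.1,-12.5]],"delta_rot":[[0,0,0],[0,0,0],[0,0,0],[0,0,0],[0,0,0],[0,0,0],[0,0,0],[0,0,0]],"hand":[1,1,1,1,1,1,1,1]}'
python3 -m creep '{"translation":[[0,0,-0.2],[0,0,-0.4],[0,0,-0.6],[0,0,-0.6]],"delta_rot":[[0,0,0],[0,0,0],[0,0,0],[0,0,0]],"hand":[1,1,1,1]}'
```

```text
clock: 7.9
position: [592.7, 20.7, 155.3]
ee_rot: [-0.23, 0.973, -0.0, -0.001]
contact_force: [-0.4, 0.7, -0.4]
gripper_width: 18.8
grasp_force: 58.7
clock: 8.4
position: [593.2, 20.8, 150.4]
ee_rot: [-0.23, 0.973, -0.0, 0.0]
contact_force: [0.1, 0.0, -1.5]
gripper_width: 18.9
grasp_force: 58.7
```

```bash
python3 -m creep '{"translation":[[0,0,-0.1],[0,0,-0.1],[0,0,-0.2],[0,0,-0.2]],"delta_rot":[[0,0,0],[0,0,0],[0,0,0],[0,0,0]],"hand":[1,1,1,1]}'
```

```text
clock: 8.9
position: [593.8, 20.8, 150.3]
ee_rot: [-0.231, 0.973, -0.0, 0.001]
contact_force: [-2.2, 0.3, 8.9]
gripper_width: 18.3
grasp_force: 59.8
```

The brush touches the cup floor with about 9 N. Next come two more strokes.

```bash
python3 -m creep '{"translation":[[0,0,1],[0,0,3],[0,0,5.5],[0,0,7],[0,0,7.2],[0,0,7.2],[0,0,6.5],[0,0,4.5]],"delta_rot":[[0,0,0],[0,0,0],[0,0,0],[0,0,0],[0,0,0],[0,0,0],[0,0,0],[0,0,0]],"hand":[1,1,1,1,1,1,1,1]}'
python3 -m creep '{"translation":[[0,0,-2],[0,0,-3.5],[0,0,-4.2],[0,0,-4.4],[0,0,-4.5],[0,0,-4.5]],"delta_rot":[[0,0,0],[0,0,0],[0,0,0],[0,0,0],[0,0,0],[0,0,0]],"hand":[1,1,1,1,1,1]}'
python3 -m creep '{"translation":[[0,0,1],[0,0,3],[0,0,5.5],[0,0,7],[0,0,7.2],[0,0,7.2],[0,0,6.5],[0,0,4.5]],"delta_rot":[[0,0,0],[0,0,0],[0,0,0],[0,0,0],[0,0,0],[0,0,0],[0,0,0],[0,0,0]],"hand":[1,1,1,1,1,1,1,1]}'
python3 -m creep '{"translation":[[0,0,-2],[0,0,-3.5],[0,0,-4.2],[0,0,-4.4],[0,0,-4.5],[0,0,-4.5]],"delta_rot":[[0,0,0],[0,0,0],[0,0,0],[0,0,0],[0,0,0],[0,0,0]],"hand":[1,1,1,1,1,1]}'
```

```text
clock: 9.9
position: [593.4, 20.9, 192.8]
ee_rot: [-0.23, 0.973, 0.0, 0.0]
contact_force: [1.1, 0.4, -1.2]
gripper_width: 18.8
grasp_force: 58.8
clock: 10.65
position: [593.9, 20.8, 150.3]
ee_rot: [-0.231, 0.973, -0.0, 0.001]
contact_force: [-1.8, 0.1, 5.5]
gripper_width: 18.8
grasp_force: 59.5
clock: 11.65
position: [593.4, 20.9, 192.7]
ee_rot: [-0.23, 0.973, 0.0, 0.0]
contact_force: [0.9, 0.8, -1.7]
gripper_width: 18.5
grasp_force: 58.8
clock: 12.4
position: [593.9, 20.8, 150.3]
ee_rot: [-0.231, 0.973, -0.0, 0.001]
contact_force: [-1.2, 0.5, 5.6]
gripper_width: 18.6
grasp_force: 59.5
```

```bash
python3 -m creep '{"translation":[[0,0,0.7],[0,0,2],[0,0,4.5],[0,0,7],[0,0,9.5],[0,0,11.5],[0,0,13],[0,0,13.3]],"delta_rot":[[0,0,0],[0,0,0],[0,0,0],[0,0,0],[0,0,0],[0,0,0],[0,0,0],[0,0,0]],"hand":[1,1,1,1,1,1,1,1]}'
python3 -m creep '{"translation":[[-0.1,-1,0],[-0.4,-3,0],[-0.8,-6,0],[-1.3,-10,0],[-1.8,-14,0],[-2.3,-18,0],[-2.8,-21,0],[-3.1,-23.3,0]],"delta_rot":[[0,0,0],[0,0,0],[0,0,0],[0,0,0],[0,0,0],[0,0,0],[0,0,0],[0,0,0]],"hand":[1,1,1,1,1,1,1,1]}'
python3 -m creep '{"translation":[[-0.2,-1.3,0],[-0.3,-2,0],[-0.3,-2.35,0],[-0.3,-2.4,0],[-0.3,-2.4,0],[-0.3,-2.4,0]],"delta_rot":[[0,0,0],[0,0,0],[0,0,0],[0,0,0],[0,0,0],[0,0,0]],"hand":[1,1,1,1,1,1]}'
python3 - <<'E'
from m import *
print(read_state()["position"])
for n in("scene","top","wrist"):
    im,d,c=shot(n);P=pts(d,c);ok=d>0;Q=P[ok]
    q=Q[(np.hypot(Q[:,0]-559,Q[:,1]+237)<50)&(Q[:,2]>29)&(Q[:,2]<38)]
    if len(q)>20:print(n,"dish",len(q),circ(q[:,:2]),mec(q[:,:2]))
    q=Q[(np.hypot(Q[:,0]-559,Q[:,1]+237)<35)&(Q[:,2]>120)&(Q[:,2]<195)]
    if len(q)>20:print("head",len(q),mec(q[:,:2]),q.min(0),q.max(0))
    q=Q[(np.hypot(Q[:,0]-593,Q[:,1]-20)<45)&(Q[:,2]>96)&(Q[:,2]<106)]
    if len(q)>20:print("cup",len(q),circ(q[:,:2]),mec(q[:,:2]))
E
```

```text
clock: 13.4
position: [593.6, 20.9, 282.7]
ee_rot: [-0.23, 0.973, 0.0, 0.001]
contact_force: [0.1, 0.4, -1.5]
gripper_width: 18.7
grasp_force: 58.7
clock: 14.4
position: [560.7, -214.8, 280.4]
ee_rot: [-0.229, 0.973, 0.0, -0.001]
contact_force: [-0.3, 0.8, -1.5]
gripper_width: 18.6
grasp_force: 58.7
clock: 15.15
position: [559.3, -235.7, 281.4]
ee_rot: [-0.231, 0.973, -0.0, 0.0]
contact_force: [0.4, -0.0, -1.4]
gripper_width: 18.5
grasp_force: 58.7
[ 559.30449253 -235.71826622  281.37655225]
scene dish 246 (array([ 559.2, -237.9]), np.float64(34.3)) (559.7, -238.5, 38.0)
head 363 (559.0, -237.0, 27.6) [ 541.28869557 -264.19133644  134.71820774] [ 585.33563403 -209.97519131  194.99082805]
cup 111 (array([593.8,  18.6]), np.float64(29.3)) (593.9, 18.6, 31.9)
cup 80 (array([592.2,  20.6]), np.float64(29.3)) (592.3, 20.7, 30.7)
wrist dish 661 (array([ 558.7, -236.5]), np.float64(34.3)) (559.0, -236.4, 37.8)
head 976 (558.5, -236.3, 27.0) [ 531.75928828 -263.06727246  138.64747914] [ 578.20142959 -209.36482276  194.91010476]
cup 696 (array([593.4,  19. ]), np.float64(29.3)) (592.6, 19.9, 31.9)
```

```bash
python3 -m creep '{"translation":[[0,0,-0.5],[0,0,-2],[0,0,-4.5],[0,0,-7],[0,0,-9.5],[0,0,-11.5],[0,0,-12.3],[0,0,-12.4]],"delta_rot":[[0,0,0],[0,0,0],[0,0,0],[0,0,0],[0,0,0],[0,0,0],[0,0,0],[0,0,0]],"hand":[1,1,1,1,1,1,1,1]}'
python3 -m creep '{"translation":[[0,0,-0.2],[0,0,-0.4],[0,0,-0.5],[0,0,-0.6],[0,0,-0.6]],"delta_rot":[[0,0,0],[0,0,0],[0,0,0],[0,0,0],[0,0,0]],"hand":[1,1,1,1,1]}'
```

```text
clock: 16.3
position: [558.9, -236.2, 156.6]
ee_rot: [-0.23, 0.973, 0.0, -0.001]
contact_force: [-0.6, -0.6, -1.0]
gripper_width: 18.5
grasp_force: 58.7
clock: 16.92
position: [559.5, -236.3, 152.3]
ee_rot: [-0.23, 0.973, -0.0, 0.0]
contact_force: [-1.2, 1.4, 3.8]
gripper_width: 18.4
grasp_force: 59.3
```

```bash
python3 -m creep '{"translation":[[0,0,0],[0,0,0],[0,0,0],[0,0,0],[0,0,0],[0,0,0.5],[0,0,2],[0,0,4.5]],"delta_rot":[[0,0,0],[0,0,0],[0,0,0],[0,0,0],[0,0,0],[0,0,0],[0,0,0],[0,0,0]],"hand":[2.2,3,5,6,6,6,6,6]}'
python3 -m creep '{"translation":[[0,0,3],[0,0,6],[0,0,8],[0,0,8.5],[0,0,8.5],[0,0,8.5]],"delta_rot":[[0,0,0],[0,0,0],[0,0,0],[0,0,0],[0,0,0],[0,0,0]],"hand":[6,6,6,6,6,6]}'
python3 - <<'E'
from m import *
print(read_state()["position"])
for n in("scene","top","wrist"):
    im,d,c=shot(n);P=pts(d,c);ok=d>0;Q=P[ok]
    q=Q[(np.hypot(Q[:,0]-559,Q[:,1]+237)<25)&(Q[:,2]>198)&(Q[:,2]<212)]
    if len(q)>8:print(n,"handle top",len(q),mec(q[:,:2]),np.median(q[:,2]))
    q=Q[(np.hypot(Q[:,0]-559,Q[:,1]+237)<33)&(Q[:,2]>60)&(Q[:,2]<80)]
    if len(q)>20:print("head",len(q),mec(q[:,:2]))
E
```

```text
clock: 17.92
position: [558.9, -236.2, 197.1]
ee_rot: [-0.23, 0.973, 0.0, -0.0]
contact_force: [-0.1, -0.1, 0.5]
gripper_width: 60.3
grasp_force: 0.0
clock: 18.68
position: [558.7, -236.0, 280.2]
ee_rot: [-0.23, 0.973, 0.001, -0.001]
contact_force: [-0.5, -0.4, 0.2]
gripper_width: 60.2
grasp_force: 0.0
[ 558.66614669 -236.00345792  280.21375012]
scene handle top 80 (559.8, -238.8, 9.8) 204.50233631806162
head 104 (557.7, -238.2, 27.1)
wrist handle top 665 (558.9, -236.9, 10.1) 206.31003835424184
head 262 (559.0, -236.7, 26.9)
```

The brush stands upright in its dish again, with the handle end and head on the same axis within 1-2 mm. Now the cup.

```bash
python3 -m creep '{"translation":[[0.1,1,0],[0.4,3,0],[0.8,6,0],[1.3,10,0],[1.8,14,0],[2.3,18,0],[2.8,21.5,0],[3.2,24,0]],"delta_rot":[[0,0,0],[0,0,0],[0,0,0],[0,0,0],[0,0,0],[0,0,0],[0,0,0],[0,0,0]],"hand":[6,6,6,6,8.5,8.5,8.5,8.5]}'
python3 -m creep '{"translation":[[0.1,1,-1],[0.2,1.5,-3],[0.2,1.6,-5],[0.2,1.6,-7],[0.2,1.6,-8],[0.2,1.6,-8],[0.2,1.6,-8]],"delta_rot":[[0,0,0],[0,0,0],[0,0,0],[0,0,0],[0,0,0],[0,0,0],[0,0,0]],"hand":[8.5,8.5,8.5,8.5,8.5,8.5,8.5]}'
python3 - <<'E'
from m import *
print(read_state()["position"])
for n in("scene","top","wrist"):
    im,d,c=shot(n);P=pts(d,c);ok=d>0;Q=P[ok]
    q=Q[(np.hypot(Q[:,0]-593,Q[:,1]-20)<45)&(Q[:,2]>96)&(Q[:,2]<106)]
    if len(q)>20:print(n,"cup",len(q),circ(q[:,:2]),mec(q[:,:2]))
    q=Q[(np.hypot(Q[:,0]-519,Q[:,1]-307)<90)&(Q[:,2]>103)&(Q[:,2]<118)]
    if len(q)>100:
        _,lab,cen=cv2.kmeans(q[:,:2].astype(np.float32),2,None,(3,50,.1),5,cv2.KMEANS_PP_CENTERS)
        for i in (0,1):
            w=q[lab[:,0]==i]; print(n,"beaker",len(w),cen[i],mec(w[:,:2]),np.median(w[:,2]))
E
```

```text
clock: 19.82
position: [591.0, 6.8, 281.5]
ee_rot: [-0.231, 0.973, 0.0, 0.0]
contact_force: [0.3, -0.4, -0.2]
gripper_width: 84.8
grasp_force: 0.0
clock: 20.7
position: [593.7, 19.8, 202.2]
ee_rot: [-0.23, 0.973, -0.0, 0.001]
contact_force: [-0.2, 0.1, 0.4]
gripper_width: 85.1
grasp_force: 0.0
[593.65406752  19.83437889 202.15886657]
scene cup 110 (array([593.7,  18.8]), np.float64(29.2)) (593.9, 19.7, 32.1)
scene beaker 317 [530.77893 339.06964] (529.1, 339.6, 32.9) 107.63519065012258
scene beaker 313 [509.22852 272.4732 ] (508.3, 274.0, 33.4) 107.53374836079479
top cup 29 (array([591.1,  20.4]), np.float64(28.4)) (577.6, 19.0, 25.6)
wrist cup 1126 (array([592.7,  20. ]), np.float64(29.1)) (592.9, 20.3, 30.9)
```

```bash
python3 -m creep '{"translation":[[0,0,-2],[0,0,-5],[0,0,-8],[0,0,-11],[0,0,-13],[0,0,-14.5],[0,0,-14.7],[0,0,-14.7]],"delta_rot":[[0,0,0],[0,0,0],[0,0,0],[0,0,0],[0,0,0],[0,0,0],[0,0,0],[0,0,0]],"hand":[8.5,8.5,8.5,8.5,8.5,8.5,8.5,8.5]}'
python3 -m creep '{"translation":[[0,0,0],[0,0,0],[0,0,0],[0,0,0],[0,0,0],[0,0,0],[0,0,0],[0,0,0]],"delta_rot":[[0,0,0],[0,0,0],[0,0,0],[0,0,0],[0,0,0],[0,0,0],[0,0,0],[0,0,0]],"hand":[7.5,7,6.6,6.2,5.8,5,5,5]}'
python3 -m creep '{"translation":[[0,0,0.3],[0,0,1],[0,0,2],[0,0,4],[0,0,6.5],[0,0,9],[0,0,11],[0,0,13]],"delta_rot":[[0,0,0],[0,0,0],[0,0,0],[0,0,0],[0,0,0],[0,0,0],[0,0,0],[0,0,0]],"hand":[5,5,5,5,5,5,5,5]}'
python3 -m creep '{"translation":[[0,0,2],[0,0,3],[0,0,3],[0,0,3]],"delta_rot":[[0,0,0],[0,0,0],[0,0,0],[0,0,0]],"hand":[5,5,5,5]}'
```

```text
clock: 21.85
position: [593.8, 19.9, 55.0]
ee_rot: [-0.23, 0.973, -0.0, 0.001]
contact_force: [-0.5, -0.1, 0.5]
gripper_width: 84.6
grasp_force: 0.0
clock: 22.85
position: [593.5, 20.0, 54.7]
ee_rot: [-0.23, 0.973, -0.0, 0.0]
contact_force: [-0.4, 2.0, 4.4]
gripper_width: 59.5
grasp_force: 65.0
clock: 23.85
position: [592.9, 19.8, 185.6]
ee_rot: [-0.23, 0.973, 0.0, 0.0]
contact_force: [0.1, 0.7, -2.9]
gripper_width: 59.6
grasp_force: 64.9
clock: 24.35
position: [592.5, 19.8, 213.3]
ee_rot: [-0.23, 0.973, 0.0, -0.001]
contact_force: [-0.6, 0.4, -1.5]
gripper_width: 59.6
grasp_force: 64.9
```

```bash
python3 -m creep '{"translation":[[-0.2,0.8,0],[-0.7,2.7,0],[-1.4,5.5,0],[-2.4,9.3,0],[-3.4,13.2,0],[-4.4,17.1,0],[-5.4,21,0],[-6.2,24.2,0]],"delta_rot":[[0,0,0],[0,0,0],[0,0,0],[0,0,0],[0,0,0],[0,0,0],[0,0,0],[0,0,0]],"hand":[5,5,5,5,5,5,5,5]}'
python3 -m creep '{"translation":[[-0.5,2.2,0],[-0.8,3.4,0],[-1.1,4.2,0],[-1.2,4.5,0],[-1.2,4.5,0],[-1.2,4.5,0]],"delta_rot":[[0,0,0],[0,0,0],[0,0,0],[0,0,0],[0,0,0],[0,0,0]],"hand":[5,5,5,5,5,5]}'
python3 - <<'E'
from m import *
print(read_state()["position"])
for n in("scene","top","wrist"):
    im,d,c=shot(n);P=pts(d,c);ok=d>0;Q=P[ok];cv2.imwrite(f"pics/{n}3.png",(cv2.resize(im[40:200,220:420],None,fx=3,fy=3) if n=="scene" else im)[...,::-1])
    R_=np.hypot(Q[:,0]-519,Q[:,1]-307)
    q=Q[(R_<36)&(Q[:,2]>253)&(Q[:,2]<262)]
    if len(q)>10:print(n,"rim",len(q),circ(q[:,:2]),mec(q[:,:2]))
    q=Q[(R_<36)&(Q[:,2]>145)&(Q[:,2]<200)]
    if len(q)>20:print(n,"cup low",len(q),mec(q[:,:2]),circ(q[:,:2]),q[:,2].min())
    q=Q[(R_<90)&(Q[:,2]>103)&(Q[:,2]<118)]
    if len(q)>100:
        _,lab,cen=cv2.kmeans(q[:,:2].astype(np.float32),2,None,(3,50,.1),5,cv2.KMEANS_PP_CENTERS)
        for i in (0,1):
            w=q[lab[:,0]==i]; print(n,"beaker",len(w),cen[i],mec(w[:,:2]),np.median(w[:,2]))
E
```

```text
clock: 25.35
position: [529.8, 264.5, 214.2]
ee_rot: [-0.231, 0.973, 0.0, -0.0]
contact_force: [0.2, -1.2, -2.4]
gripper_width: 59.9
grasp_force: 65.1
clock: 26.1
position: [519.4, 306.2, 214.4]
ee_rot: [-0.23, 0.973, -0.0, -0.0]
contact_force: [0.6, -0.3, -1.7]
gripper_width: 59.5
grasp_force: 65.0
[519.36617286 306.21422672 214.36120723]
scene rim 72 (array([519.9, 303.3]), np.float64(29.8)) (520.5, 304.0, 32.2)
scene cup low 294 (519.2, 303.9, 33.2) (array([518. , 304.5]), np.float64(30.6)) 157.27352450824787
scene beaker 314 [509.49603 272.4273 ] (508.6, 274.7, 32.7) 107.53885202816662
scene beaker 267 [535.33606 337.71564] (530.6, 340.7, 32.8) 107.66739098235098
top rim 40 (array([517.6, 302.9]), np.float64(26.4)) (512.3, 296.2, 25.9)
top cup low 145 (514.7, 301.3, 29.7) (array([514.5, 299.6]), np.float64(24.3)) 157.22233226802916
top beaker 194 [519.9501  266.74323] (517.4, 267.2, 28.0) 108.2649336342264
top beaker 190 [493.15533 274.72827] (493.7, 274.5, 27.6) 107.98995184668013
wrist rim 6351 (array([518.6, 305.9]), np.float64(29.3)) (515.1, 305.0, 35.0)
wrist cup low 4238 (516.8, 305.1, 32.3) (array([518.1, 305.7]), np.float64(29.8)) 160.14288268040033
wrist beaker 4291 [504.5222 271.0853] (508.6, 275.2, 31.1) 108.69228501600051
wrist beaker 828 [511.90536 354.7869 ] (518.0, 351.5, 26.7) 108.66207052407896
```

View pics/scene3.png

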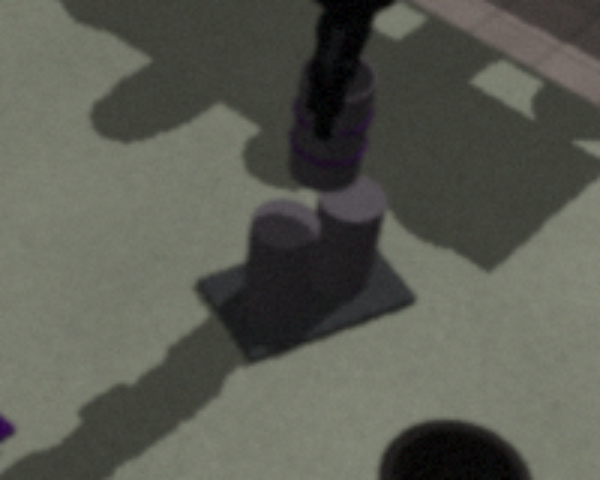

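The crop shows the cup held upright at (332,125) above the beakers, whose tops are at (285,222) and (350,200). It needs about 2 mm more in +y. I'll shift it and lower it gently.

```bash
python3 -m creep '{"translation":[[0,0.1,-0.3],[0,0.15,-1],[0,0.15,-2],[0,0.15,-3],[0,0.15,-4],[0,0.15,-4.6],[0,0.15,-4.7],[0,0.15,-4.7]],"delta_rot":[[0,0,0],[0,0,0],[0,0,0],[0,0,0],[0,0,0],[0,0,0],[0,0,0],[0,0,0]],"hand":[5,5,5,5,5,5,5,5]}'
python3 - <<'E'
from m import *
print(read_state()["position"])
for n in("scene","top"):
    im,d,c=shot(n);P=pts(d,c);ok=d>0;Q=P[ok]
    if n=="scene":cv2.imwrite("pics/scene4.png",cv2.resize(im[60:180,260:400],None,fx=5,fy=5,interpolation=cv2.INTER_CUBIC)[:,:,::-1])
    # vertical walls: fit fixed-radius 31 mm circle to side points in camera view
    from scipy.optimize import least_squares
    def fit(q,x0): 
        r=least_squares(lambda p:np.hypot(q[:,0]-p[0],q[:,1]-p[1])-31,x0,loss="soft_l1");return r.x.round(1),np.abs(r.fun).mean().round(2)
    for nm,x0,z0,z1 in(("cup",(519,307),120,155),("a",(530.5,341),20,98),("b",(507.5,273.5),20,98)):
        q=Q[(np.hypot(Q[:,0]-x0[0],Q[:,1]-x0[1])<37)&(Q[:,2]>z0)&(Q[:,2]<z1)]
        if len(q)>20:print(n,nm,len(q),*fit(q,x0))
E
```

```text
clock: 27.25
position: [519.4, 308.5, 167.5]
ee_rot: [-0.23, 0.973, 0.0, 0.0]
contact_force: [-0.3, -0.4, -0.8]
gripper_width: 60.0
grasp_force: 65.0
[519.35552121 308.4588996  167.52735137]
scene cup 237 [517.9 306.9] 1.16
scene a 376 [529.  341.3] 1.11
scene b 436 [508.4 275.3] 1.12
top cup 75 [519.4 307.7] 1.05
top b 122 [507.8 274.4] 0.25
```

View pics/scene4.png

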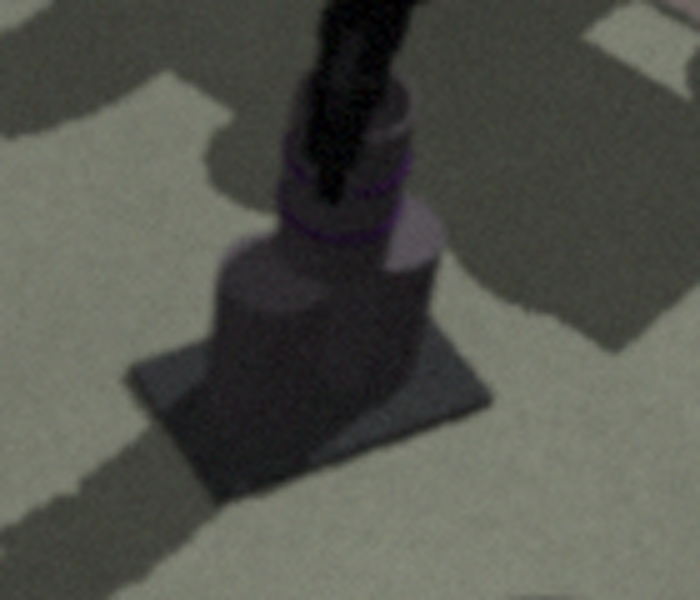

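The cup at (345,190) straddles both beaker tops, which show at (265,265) and (415,235). Fits within one view put it about 1 mm short of the midpoint along the line, so I'll nudge it and lower it.

```bash
python3 -m creep '{"translation":[[0.05,0.1,0],[0.05,0.1,-0.15],[0.05,0.1,-0.3],[0.05,0.1,-0.4],[0.05,0.1,-0.4],[0.05,0.1,-0.4]],"delta_rot":[[0,0,0],[0,0,0],[0,0,0],[0,0,0],[0,0,0],[0,0,0]],"hand":[5,5,5,5,5,5]}'
python3 -m creep '{"translation":[[0,0,-0.05],[0,0,-0.1],[0,0,-0.1],[0,0,-0.1]],"delta_rot":[[0,0,0],[0,0,0],[0,0,0],[0,0,0]],"hand":[5,5,5,5]}'
```

```text
clock: 28.1
position: [519.7, 309.3, 163.3]
ee_rot: [-0.23, 0.973, 0.0, 0.0]
contact_force: [0.0, 1.3, -2.4]
gripper_width: 60.0
grasp_force: 65.0
clock: 28.6
position: [519.9, 309.4, 162.8]
ee_rot: [-0.23, 0.973, 0.0, 0.0]
contact_force: [-0.3, 0.4, 1.2]
gripper_width: 59.9
grasp_force: 65.1
```

```bash
python3 -m creep '{"translation":[[0,0,-0.03],[0,0,-0.05],[0,0,-0.05],[0,0,-0.05],[0,0,-0.05],[0,0,-0.05],[0,0,-0.05],[0,0,-0.05]],"delta_rot":[[0,0,0],[0,0,0],[0,0,0],[0,0,0],[0,0,0],[0,0,0],[0,0,0],[0,0,0]],"hand":[5,5,5,6.1,6.4,7,7.8,8.5]}'
python3 -m creep '{"translation":[[0,0,0],[0,0,0],[0,0,0.5],[0,0,1.5],[0,0,3],[0,0,5.5],[0,0,8],[0,0,10]],"delta_rot":[[0,0,0],[0,0,0],[0,0,0],[0,0,0],[0,0,0],[0,0,0],[0,0,0],[0,0,0]],"hand":[8.5,8.5,8.5,8.5,8.5,8.5,8.5,8.5]}'
python3 -m creep '{"translation":[[0,-1,2],[0,-4,4],[0,-8,4],[0,-13,4],[0,-17,4],[0,-19,4],[0,-20,4],[0,-20,4]],"delta_rot":[[0,0,0],[0,0,0],[0,0,0],[0,0,0],[0,0,0],[0,0,0],[0,0,0],[0,0,0]],"hand":[8.5,8.5,8.5,8.5,8.5,8.5,8.5,8.5]}'
python3 - <<'E'
from m import *
from scipy.optimize import least_squares
def fit(q,x0):
    r=least_squares(lambda p:np.hypot(q[:,0]-p[0],q[:,1]-p[1])-31,x0,loss="soft_l1");return r.x.round(1),np.abs(r.fun).mean().round(2)
for n in("scene","top"):
    im,d,c=shot(n);P=pts(d,c);ok=d>0;Q=P[ok]
    cv2.imwrite(f"pics/{n}5.png",im[:,:,::-1])
    for nm,x0,z0,z1 in(("cup",(519,307),120,200),("a",(530.5,341),20,98),("b",(507.5,273.5),20,98)):
        q=Q[(np.hypot(Q[:,0]-x0[0],Q[:,1]-x0[1])<37)&(Q[:,2]>z0)&(Q[:,2]<z1)]
        if len(q)>20:print(n,nm,len(q),*fit(q,x0))
    q=Q[(np.hypot(Q[:,0]-519,Q[:,1]-308)<36)&(Q[:,2]>203)&(Q[:,2]<213)];print("rim",len(q),circ(q[:,:2]),q[:,2].mean())
    q=Q[(np.hypot(Q[:,0]-559,Q[:,1]+237)<25)&(Q[:,2]>198)&(Q[:,2]<212)];print("handle",len(q),mec(q[:,:2]))
E
```

```text
clock: 29.6
position: [519.7, 309.3, 161.7]
ee_rot: [-0.23, 0.973, -0.0, -0.0]
contact_force: [-0.3, -0.1, 0.2]
gripper_width: 84.6
grasp_force: 0.0
clock: 30.6
position: [520.0, 309.5, 264.4]
ee_rot: [-0.23, 0.973, 0.001, 0.001]
contact_force: [-0.3, 0.1, -0.3]
gripper_width: 85.2
grasp_force: 0.0
clock: 31.6
position: [519.9, 109.5, 302.1]
ee_rot: [-0.23, 0.973, 0.0, 0.0]
contact_force: [0.1, 0.1, 0.1]
gripper_width: 84.9
grasp_force: 0.0
scene cup 776 [518.9 307.6] 1.53
scene a 373 [528.9 341.5] 1.22
scene b 436 [508.3 275.4] 1.11
rim 113 (array([519.1, 307.1]), np.float64(29.1)) 206.66806673682444
handle 82 (559.1, -238.7, 10.4)
rim 0 (array([0., 0.]), np.float64(0.0)) nan
handle 61 (558.3, -235.7, 10.0)<stdin>:11: RuntimeWarning: Mean of empty slice.
  ret = ret.dtype.type(ret / rcount)
```

View pics/scene5.png

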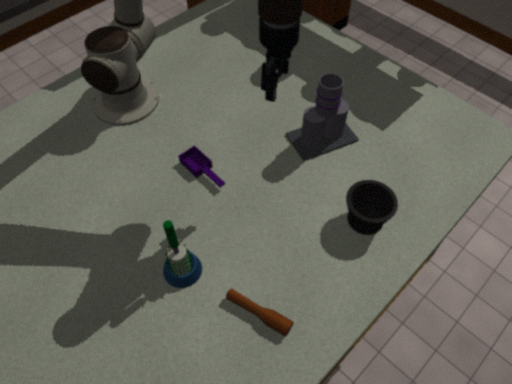

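The cup stands upright on both beakers at (330,95), within about 1 mm of the midpoint. The brush is upright in its dish at (178,255), and the other things are where they were.

```bash
python3 -c "
from bench import *
print(job_done())"
```

```text
the job is handed in; nothing more can be done
None
```

The job is done and handed in at about 32 s: the cup was scrubbed three times to the bottom, the brush stands upright in its dish, and the cup rests mouth up on both beakers, about 1 mm from centre by the last camera check.

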